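# Serve an ice ball from the laundromat's ice dispenser

### The job

Serve a guest one ice ball: twist the dispenser's red knob clockwise to its stop and let it spring back, so that a ball rolls into the blue dish. When the ball has settled, take the dish by one ear, lift it level and, with the ball staying in the middle, bring it over the black serving mat and turn it a quarter turn so that the free ear points straight off the mat's yellow edge, to the guest, and the ear you hold is on the opposite side. Finish while still holding the dish there, level and still, centred over the mat and a few centimetres clear of it; never touch the ice, and leave the tumbler, bottle and scoop alone.

Things in the scene. Friction and masses are not known exactly. Their poses are not given: they have to be found in the camera images.
- knob (a joint): The red knob: vertical shaft, turns clockwise seen from above; 0 at rest, end stop at 1.3 rad. A spring (0.03 N m at rest, 0.19 N m at the stop) turns it back when let go. Below it a hidden pocket wheel carries one ball, which drops into the chute only near the stop (from about 1.15 rad) and rolls into the dish within a second or two.
- knob_grip (a point): Grip point on the knob's axis, 217 mm above the counter. The grip is an upright red bar 54 x 14 mm, 195 to 228 mm above the counter, on a disc 52 mm wide (top at 194 mm); the point's x axis runs along the bar and turns with the knob. Steel deck below: 178 mm up. The white cabinet (345 mm high, lid handle to 370 mm) begins 110 mm behind the axis.
- dispenser: White counter-top ice-ball dispenser, fixed. Origin on the counter under the knob's axis; x points back to the cabinet (300 mm wide), z up. Steel nose 180 mm wide, x = -88 to 110 mm, 178 mm high; open chute 68 mm wide along -x, lip at x = -140 mm with its floor 50 mm above the counter, side walls 30 mm higher; drip tray 150 x 200 mm, 12 mm high, centred at x = -218 mm.
- dish: Round blue stoneware dish with a cream rim, 140 mm across, 32 mm high, 0.24 to 0.38 kg, loose on the drip tray before the chute lip, ears sideways to the chute. Origin: centre of its underside, z up; ears along +y and -y. Inside shallow (10 mm above the underside at the centre, 15 mm at radius 45 mm), rim upturned. Each ear: bar 16 mm wide, 18 to 32 mm above the underside, radius 70 to 118 mm.
- ear_left (a point): Middle of the ear on the dish's +y side, 96 mm from the dish's axis, 25 mm above its underside: the place to grip, from above, across the 16 mm width.
- ear_right (a point): The same on the dish's -y side.
- dish_mid (a point): Centre of the dish's inner floor, 10 mm above its underside, on its axis.
- ball_center (a point): Centre of the ice ball: clear white, 45 mm across, 44 g, rolls freely. At first it waits unseen in the pocket wheel inside the dispenser's nose; at rest in the middle of the dish its centre is 32 mm above the dish's underside.
- mat: Black ribbed rubber serving mat, fixed, 200 mm (x) by 210 mm (y), 12 mm high. Origin: centre of its underside. Its x axis points to the guest, towards the edge with the yellow band.
- tumbler: Steel tumbler, bystander, 74 mm wide, 110 mm high. Origin: centre of its underside.
- softener: White softener bottle, bystander, 66 mm wide, 170 mm high. Origin: centre of its underside.
- scoop: Aluminium ice scoop, bystander, lying flat, 200 mm long, 70 mm wide, 34 mm high. Origin: underside, where the black handle meets the pan; the pan lies to +x, the handle to -x.
- ball: The ice ball itself (see ball_center); its origin lies on its surface and turns with it as it rolls.

How it is judged (in metres and radians):
On the way, in this order (a step that is already met when the one before it is completed fails the run):
1. the knob is twisted to its stop (value of joint knob above 1.22 rad), for 0.1 s.
2. the knob is let go and back at rest, and the ball rests in the middle of the dish on the drip tray (value of joint knob below 0.12 rad and contact force between the fingers and dispenser below 0.2 N and horizontal distance between ball_center and dish_mid below 0.018 m and z of ball_center in the frame of dish below 0.042 m and height (world z) of dish below 0.02 m), for 0.3 s.
3. the dish is lifted clear with the ball in it (height (world z) of dish above 0.035 m and contact force between dish and the fingers above 2 N and horizontal distance between ball_center and dish_mid below 0.03 m and z of ball_center in the frame of dish below 0.045 m), for 0.2 s.
At the end, for the whole second after the job is handed in: Fingers alone hold the dish by an ear (tool point within 40 mm), 32 to 150 mm above the counter, still, within 6 degrees of level, 45 mm of the mat's centre and 10 degrees of the mat's x axis, held ear away from the yellow edge; ball at rest within 18 mm of the dish's centre; knob at rest (height (world z) of dish between 0.032 and 0.15 m and angle between dish's own z axis and vertical below 0.105 rad and horizontal distance between ball_center and dish_mid below 0.018 m and z of ball_center in the frame of dish below 0.042 m and contact force between ball and dish above 0.1 N and horizontal distance between dish and mat below 0.045 m and angle between the y axis of dish and the x axis of mat, either way round below 0.175 rad and x of the grasp point in the frame of mat below -0.03 m and contact force between dish and the fingers above 2 N and contact force between dish and mat below 0.1 N and contact force between dish and dispenser below 0.1 N and linear speed of dish below 0.03 m/s and angular speed of dish below 0.15 rad/s and value of joint knob below 0.12 rad and (distance between the grasp point and ear_left below 0.04 m or distance between the grasp point and ear_right below 0.04 m)); the arm keeps its last pose, push and grip.
It fails at once if the lifted dish is tipped more than 10 degrees (height (world z) of dish above 0.03 m and angle between dish's own z axis and vertical above 0.175 rad).
It fails at once if the ball strays more than 30 mm from the middle of the lifted dish (height (world z) of dish above 0.03 m and horizontal distance between ball_center and dish_mid above 0.03 m).
It fails at once if the robot touches the ice (contact force between any of the fingers, the arm and ball above 0.3 N).
It fails at once if a bystander is disturbed (distance of any of tumbler, softener, scoop from where it was at the start of the episode above 0.03 m or angle between any of tumbler, softener's own z axis and vertical above 0.5 rad).
It also fails if it takes over 67 s, if anything falls off the work surface, if the arm or the gripper's body presses on something with over 40 N, if the wrist force passes 120 N, or if a joint passes its speed limit or range.

### The arm

A 6-joint arm with a two-finger parallel gripper is mounted at the origin on the work surface. World frame = base frame: x ahead of the robot, y to its left, z up, the work surface at z = 0. Lengths are in mm, angles in rad, forces in N, time in s.
With the tool pointing down it reaches from about 350 to 775 mm from the base axis. Payload 7.3 kg.
Tool frame: the origin (TCP) lies between the finger pads, 19 mm behind the fingertips; this is the grasp point; z points along the fingers, y is the line along which they close (so a half turn about z gives the same grasp; the last joint's range is limited). The gripper opens to 92 mm and grips with 3 to 60 N. Pads are 19 mm wide; open, the fingers measure 130 mm over their backs; the gripper's body (75 mm by 190 mm) begins 47 mm behind the grasp point.
Start: joints at [-1.312, 0.342, 1.524, -0, 1.275, -0.146], TCP at [206.786, -482.579, 245.541] pointing down, gripper open.
Joint ranges: [-2.53, 2.53], [-0.77, 2.02], [0.04, 2.7], [-1, 4.14], [0.28, 2.66], [-3.11, 3.11]. Speed limits (rad/s): [2.57, 2.57, 3.14, 3.14, 3.14, 3.14].

### API

Orientations are given as [roll, pitch, yaw] about the fixed x, y, z axes, in that order (R = Rz(yaw) Ry(pitch) Rx(roll)).
In Python, from plant import * gives the robot as it stands.
- The arm moves only by the tool step_arm, never from a script. Its argument "deltas" is one flat list of numbers, 5 for each row, row after row: the shift along the world's x, y, z in mm, then the turn about the world's z in degrees, then the finger opening in mm, from 0 to 91.8. In form: [tx, ty, tz, turn, gripper, tx, ty, tz, turn, gripper, ...]. A call has exactly 10 rows; each row shifts and turns the commanded pose from where the row before left it; what a row does not reach is not made up. A row lasts 1/8 s, in which the tool goes at most 62.5 mm and 10.7 degrees, less where a joint would pass 70% of its speed; a pose out of reach is approached as far as the arm can. A call is refused whole if a number of a shift passes 62.5 or a number of a turn 10.7, either way. A call with a gripper value outside its range is refused whole. The fingers move at their own pace and stop on an object; the grip force is fixed at half the most. Time passes only in rows, so rows that do not move let the fingers close, or fill a call up. It gives the time, the measured TCP pose, the force, the opening and the grip force at its end, in the units of the state.
- get_obs(): the state, without advancing time (a new reading comes with each control period).
- capture(name): name is "scene" or "top"; returns the picture (480x640x3 uint8, red, green, blue); there is no depth.
- camera_params(name): a dict with "mtx" (3x3 intrinsics, pixels), "rvec" (rotation vector, rad) and "tvec" (3), from world to camera coordinates, as OpenCV has them. Camera axes: x right, y down, z forward; pixel columns grow to the right and rows downward; lengths in mm; the calibration is good to about 2 mm. A picture is of the moment at which its call begins. camera_params takes no time and is no camera call.
- close_job(): hands the job in; it is judged then, once.
The state is a dict: "time": time; "joint_positions": joint angles; "dq": joint speeds; "tau": joint torques, N m; "tool_pos": TCP position; "tcp_rot": TCP orientation; "contact_force": force on the tool from outside, world axes, zero at the start; "moment": the same for the moment, N m; "grip_width": finger opening in mm; "finger_force": force on a finger pad.
Only numpy, scipy, OpenCV 4.12 (cv2) and the standard library are available. Lean on these libraries where they do the work, as an engineer would, in place of code of your own. Each camera call takes 0.05 s, during which the arm holds its last target. There are 200 camera calls.

## Working session

There is one attempt and no reset: what is moved stays moved. The work goes in short steps, Python scripts to look and compute and a tool call to move; the robot and the scene stay as the last step left them, time stands still between calls to the robot, and variables do not carry over. Pictures are saved under pics/ and viewed, at most 10 in all, crops included, and the job is handed in when it is done.

Besides the shell and the picture viewer there is one more tool, called after "Request:" as a command line: name --argument value ..., lists and objects as JSON in quotes. step_arm: Moves the arm, as the interface text tells. Its arguments: {"type":"object","properties":{"deltas":{"type":"array","items":{"type":"number"}}},"required":["deltas"]}

```bash
mkdir -p pics
cat > h.py <<'E'
from plant import *
import numpy as np, cv2
def snap(cam,fn):
    im=capture(cam); cv2.imwrite('pics/'+fn,im[:,:,::-1].copy()); return im
def ray(cam,uv,z):
    p=camera_params(cam); K=np.array(p['mtx'],float); R,_=cv2.Rodrigues(np.array(p['rvec'],float)); t=np.array(p['tvec'],float).ravel()
    d=R.T@np.linalg.inv(K)@np.array([uv[0],uv[1],1.]); c=-R.T@t
    return c+d*(z-c[2])/d[2]
def proj(cam,P):
    p=camera_params(cam)
    return cv2.projectPoints(np.array(P,float).reshape(-1,1,3),np.array(p['rvec'],float),np.array(p['tvec'],float),np.array(p['mtx'],float),None)[0].reshape(-1,2)
E
python3 - <<'E'
from h import *
for c in('scene','top'):
    snap(c,c+'0.png'); p=camera_params(c); R,_=cv2.Rodrigues(np.array(p['rvec'],float)); print(c,(-R.T@np.array(p['tvec']).ravel()).round(), R[2].round(2))
o=get_obs(); print(o['time'],o['tool_pos'],o['tcp_rot'],o['grip_width'])
E
```

```text
scene [1280.  347.  755.] [-0.72 -0.38 -0.58]
top [ 386.  -10. 1191.] [ 0.15  0.   -0.99]
0.1 [ 206.6916146  -482.23406341  244.91215758] [-3.14021520e+00 -1.78861368e-04  4.04834907e-01] 91.67080696739913
```

View pics/top0.png

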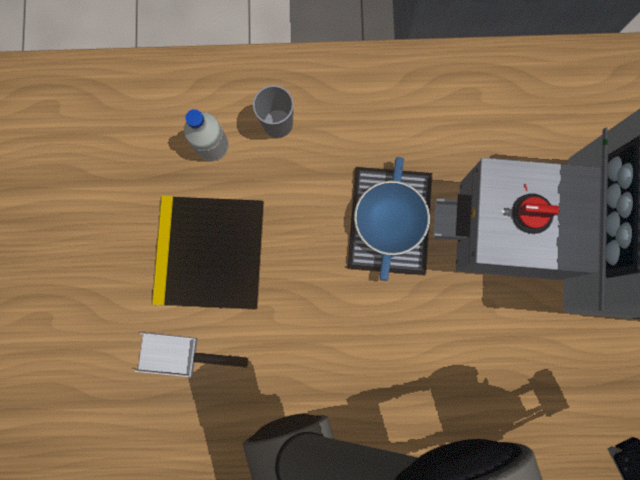

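View pics/scene0.png

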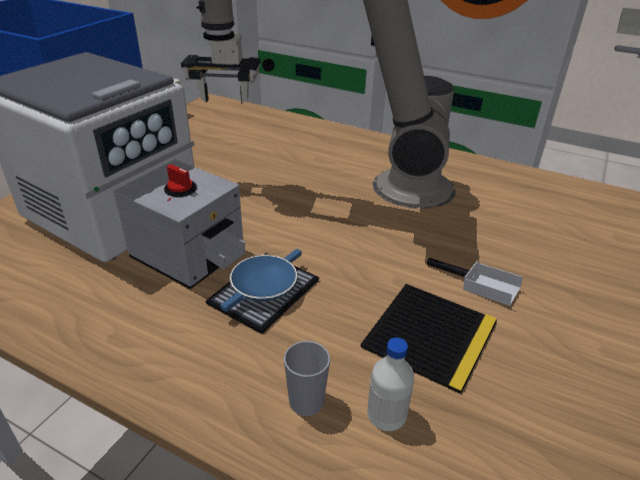

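The top view has world +x up and +y left. It shows the dish at about (392,218) with ears at (399,165) and (385,272), the knob at (537,212), and the mat with corners (163,196), (263,200), (258,308) and (153,304), yellow edge on the left. The bottle is at (206,135), the tumbler at (275,110) and the scoop at (190,355).

Run:
```python
from h import *
t=cv2.imread('pics/top0.png')[:,:,::-1].astype(int); s=cv2.imread('pics/scene0.png')[:,:,::-1].astype(int)
for nm,im,box in(('top',t,(500,180,580,240)),('scene',s,(155,155,205,200))):
    m=(im[...,0]>90)&(im[...,1]<60)&(im[...,2]<60); k=np.zeros_like(m);k[box[1]:box[3],box[0]:box[2]]=1;m&=k
    ys,xs=np.nonzero(m); print(nm,xs.min(),xs.max(),ys.min(),ys.max(),len(xs))
    pic=cv2.resize(im[box[1]:box[3],box[0]:box[2]].astype(np.uint8)[:,:,::-1],None,fx=5,fy=5,interpolation=cv2.INTER_NEAREST)
    cv2.imwrite(f'pics/k_{nm}.png',pic)
a=cv2.imread('pics/k_top.png');b=cv2.imread('pics/k_scene.png');H=max(a.shape[0],b.shape[0])
cv2.imwrite('pics/k.png',np.hstack([cv2.copyMakeBorder(x,0,H-x.shape[0],0,0,0) for x in(a,b)]))
print('mat',[ray('top',p,12)[:2].round() for p in((163,196),(263,200),(258,308),(153,304))])
print('ears',[ray('top',p,46)[:2].round() for p in((399,158),(385,279))])
b=(t[...,2]>t[...,0]+35)&(t[...,2]>70); k=np.zeros_like(b);k[140:300,340:450]=1;b&=k
ys,xs=np.nonzero(b)
P=np.array([ray('top',(x,y),44)[:2] for x,y in zip(xs,ys)]); c=P.mean(0); print('blue c',c)
far=P[np.abs(P-c).max(1)>0]; d=np.hypot(*(P-c).T)
e=P[d>85]; 
for s_ in(1,-1):
    q=e[(e[:,0]-c[0])*s_>0]; print('ear',q.mean(0),len(q))
print('tray',[ray('top',p,12)[:2].round() for p in((357,167),(433,173),(426,273),(348,268))])
print('nose',[ray('top',p,178)[:2].round() for p in((482,159),(477,266))])
print('tum',ray('top',(274,105),110)[:2],'bottle',ray('top',(195,118),170)[:2])
```

```text
top 520 558 186 227 660
scene 167 191 164 199 217
mat [array([641., 304.]), array([627., 111.]), array([420., 123.]), array([434., 321.])]
ears [array([ 693., -151.]), array([ 465., -115.])]Traceback (most recent call last):
  File "<stdin>", line 14, in <module>
  File "h.py", line 6, in ray
    p=camera_params(cam); K=np.array(p['mtx'],float); R,_=cv2.Rodrigues(np.array(p['rvec'],float)); t=np.array(p['tvec'],float).ravel()
ValueError: time passes only in moves, steps and waits
```

View pics/k.png

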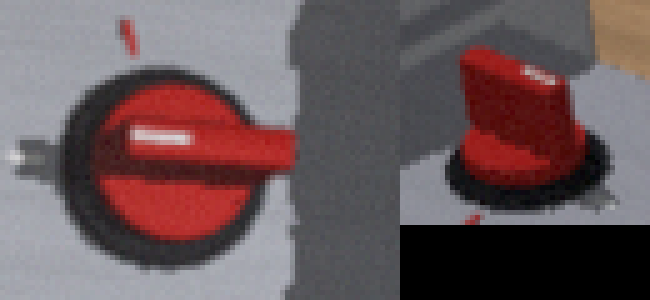

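The crop shows the knob disc at about (535,212) in the top view. The bar runs horizontally in the image, towards the cabinet, from about u=525 to 559 at its top.

```bash
python3 - <<'E'
from plant import *
import pickle
pickle.dump({c:camera_params(c) for c in('scene','top')},open('cam.pkl','wb'))
E
sed -i 's/^import numpy.*/import numpy as np, cv2, pickle\nCAM=pickle.load(open("cam.pkl","rb"))/; s/camera_params(cam)/CAM[cam]/' h.py
python3 - <<'E'
from h import *
t=cv2.imread('pics/top0.png')[:,:,::-1].astype(int)
r=lambda pts,z:[ray('top',p,z)[:2].round().tolist() for p in pts]
print('mat',r(((163,196),(263,200),(258,308),(153,304)),12))
b=(t[...,2]>t[...,0]+30)&(t[...,2]>60); k=np.zeros_like(b);k[140:300,340:450]=1;b&=k
ys,xs=np.nonzero(b)
P=np.array([ray('top',(x,y),44)[:2] for x,y in zip(xs,ys)])
c0=(P.max(0)+P.min(0))/2; d=np.hypot(*(P-c0).T); e=P[d>82]
E=[]
for s_ in(1,-1):
    q=e[(e[:,0]-c0[0])*s_>0]; E.append(q.mean(0)); print('ear',q.mean(0).round(1),len(q),d.max())
print('mid',(E[0]+E[1])/2,'dir',np.degrees(np.arctan2(*(E[0]-E[1])[::-1])))
print('rimhi/lo L/R',r(((392,180),(393,256),(354,218),(430,218)),44))
print('tray',r(((357,167),(433,173),(426,273),(348,268)),12))
print('nose',r(((482,159),(477,266)),178))
print('disc',r(((519,212),(552,213),(535,196),(535,228.5)),194),'bar top ends',r(((525.5,207),(559,209.5)),228),r(((520,213),(559,213)),228))
print('tum',r([(274,105)],110),'bottle',r([(195,118)],170), 'scoop',r(((135,372),(195,336),(247,362)),20))
# scene
s=lambda pts,z:[ray('scene',p,z)[:2].round().tolist() for p in pts]
print('scene knob top',s(((170+0,165),(190,172),(180,168)),228))
print('scene ears',s(((299,252),(227,306)),44),'mat',s(((407,287),(496,317),(461,386),(363,346)),12))
E
```

```text
mat [[641.0, 304.0], [627.0, 111.0], [420.0, 123.0], [434.0, 321.0]]
ear [ 677.1 -149.5] 130 116.62601054149704
ear [ 482.4 -115.1] 147 116.62601054149704
mid [ 579.72234238 -132.30083817] dir -10.00398866870305
rimhi/lo L/R [[652.0, -136.0], [508.0, -132.0], [581.0, -62.0], [577.0, -204.0]]
tray [[687.0, -73.0], [670.0, -220.0], [477.0, -196.0], [491.0, -49.0]]
nose [[652.0, -274.0], [473.0, -254.0]]
disc [[557.0, -324.0], [554.0, -377.0], [583.0, -352.0], [530.0, -347.0]] bar top ends [[559.0, -324.0], [554.0, -376.0]] [[550.0, -314.0], [548.0, -375.0]]
tum [[782.0, 78.0]] bottle [[741.0, 208.0]] scoop [[309.0, 351.0], [372.0, 240.0], [322.0, 144.0]]
scene knob top [[552.0, -374.0], [555.0, -319.0], [552.0, -348.0]]
scene ears [[472.0, -110.0], [691.0, -147.0]] mat [[431.0, 132.0], [430.0, 320.0], [633.0, 304.0], [630.0, 117.0]]
```

Request:
step_arm --deltas '[5, 16, 4, 5.4, 91, 10, 16.5, 5, 7, 91, 10, 16.5, 5, 7, 91, 10, 16.5, 5, 7, 91, 10, 16.5, 5, 7, 91, 10, 16.5, 5, 7, 91, 10, 16.5, 5, 7, 91, 10, 16.5, 5, 7, 91, 10, 1.5, 0, 6, 91, 10, 0, 0, 0, 91]'

```text
time: 1.35
tool_pos: [302.1, -349.3, 284.4]
tcp_rot: [-3.141, -0.0, 1.458]
contact_force: [-0.7, -0.6, -0.4]
grip_width: 90.9
finger_force: 0.0
```

Request:
step_arm --deltas '[10, 0, 0, 0, 70, 25, 0, 0, 0, 70, 30, 0, 0, 0, 70, 32, 0, 0, 0, 70, 32, 0, 0, 0, 70, 32, 0, 0, 0, 70, 30, 0, 0, 0, 70, 25, 0, 0, 0, 70, 15, 0, 0, 0, 70, 0, 0, 0, 0, 70]'

```text
time: 2.6
tool_pos: [533.6, -349.4, 283.4]
tcp_rot: [-3.141, -0.001, 1.459]
contact_force: [0.0, -0.6, 0.5]
grip_width: 70.6
finger_force: 0.0
```

Request:
step_arm --deltas '[10, 0, 0, 0, 70, 10.5, 0, -5, 0, 70, 0, 0, -15, 0, 70, 0, 0, -20, 0, 70, 0, 0, -18, 0, 70, 0, 0, -8, 0, 70, 0, 0, 0, 0, 70, 0, 0, 0, 0, 40, 0, 0, 0, 0, 5, 0, 0, 0, 0, 5]'

```text
time: 3.85
tool_pos: [553.4, -349.7, 219.0]
tcp_rot: [3.141, 0.0, 1.459]
contact_force: [-1.3, -1.0, 0.1]
grip_width: 44.5
finger_force: 0.0
```

Request:
step_arm --deltas '[0, 0, 0, 0, 5, 0, 0, 0, 0, 5, 0, 0, 0, 0, 5, 0, 0, 0, 0, 5, 0, 0, 0, 0, 5, 0, 0, 0, 0, 5, 0, 0, 0, 0, 5, 0, 0, 0, 0, 5, 0, 0, 0, 0, 5, 0, 0, 0, 0, 5]'

```text
time: 5.1
tool_pos: [556.6, -349.9, 218.6]
tcp_rot: [3.134, 0.001, 1.46]
contact_force: [14.5, -3.8, -4.8]
grip_width: 13.6
finger_force: 30.0
```

Run:
```python
from h import *
a=snap('top','x.png')[150:280,440:640];b=snap('scene','x2.png')[100:300,100:340]
a=cv2.resize(a,None,fx=2.5,fy=2.5);b=cv2.resize(b,None,fx=1.6,fy=1.6)
H=max(a.shape[0],b.shape[0]);W=a.shape[1]+b.shape[1]
p=[cv2.copyMakeBorder(x,0,H-x.shape[0],0,0,0) for x in(a,b)]
q=np.hstack(p);q=cv2.resize(q,None,fx=min(1,800/W),fy=min(1,800/W));cv2.imwrite('pics/g.png',q[:,:,::-1])
o=get_obs();print(o['time'],o['tool_pos'],o['tcp_rot'],o['grip_width'],o['finger_force'],o['contact_force'],o['moment'])
```

```text
5.2 [ 556.55938491 -349.93725704  218.58963203] [3.13397351e+00 1.31310625e-03 1.45963550e+00] 14.02057318441231 30.0104221701622 [15.39211233 -2.93633267 -4.74980838] [-0.36106648 -2.00413621 -0.04812066]
```

View pics/g.png

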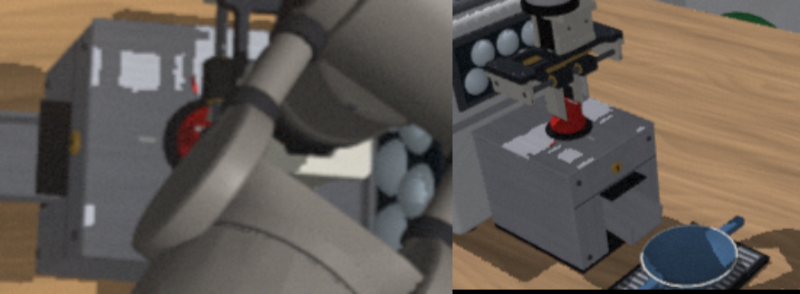

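The grip is closed on the red bar (opening 14 mm) in both views. There is about 15 N of sideways preload, so I'll ease that and then twist.

Request:
step_arm --deltas '[3, 0, 0, 0, 5, 0, 0.5, 0, -4, 5, 0, 0, 0, -8, 5, 0, 0, 0, -9, 5, 0, 0, 0, -9, 5, 0, 0, 0, -9, 5, 0, 0, 0, -9, 5, 0, 0, 0, -9, 5, 0, 0, 0, -8, 5, 0, 0, 0, 0, 5]'

```text
time: 6.45
tool_pos: [555.9, -349.2, 218.5]
tcp_rot: [3.142, 0.001, 0.326]
contact_force: [-2.1, -0.8, 0.2]
grip_width: 13.7
finger_force: 30.0
```

Request:
step_arm --deltas '[0, 0, 0, -3, 5, 0, 0, 0, -3, 5, 0, 0, 0, -2, 5, 0, 0, 0, -1, 5, 0, 0, 0, 0, 5, 0, 0, 0, 0, 5, 0, 0, 0, 0, 5, 0, 0, 0, 0, 5, 0, 0, 0, 0, 5, 0, 0, 0, 0, 5]'

```text
time: 7.7
tool_pos: [555.9, -349.1, 218.5]
tcp_rot: [-3.141, 0.001, 0.168]
contact_force: [-4.7, -0.2, 1.6]
grip_width: 13.5
finger_force: 30.0
```

Run:
```python
from h import *
o=get_obs();print(o['time'],o['tool_pos'],o['tcp_rot'],o['grip_width'],o['finger_force'],o['contact_force'],o['moment'])
```

```text
7.7 [ 555.94042072 -349.0792872   218.54607296] [-3.14140316e+00  7.53440537e-04  1.67734380e-01] 13.462073518936457 30.019617676734924 [-4.72453443 -0.15142346  1.57278523] [-0.06105477  0.82537712  0.22429087]
```

Request:
step_arm --deltas '[0, 0, 0, -1, 5, 0, 0, 0, -1, 5, 0, 0, 0, 0, 5, 0, 0, 0, 0, 5, 0, 0, 0, 0, 5, 0, 0, 0, 0, 5, 0, 0, 0, 0, 5, 0, 0, 0, 0, 5, 0, 0, 0, 0, 5, 0, 0, 0, 0, 5]'

```text
time: 8.95
tool_pos: [556.0, -349.1, 218.6]
tcp_rot: [-3.142, 0.001, 0.134]
contact_force: [-4.8, -1.0, 1.8]
grip_width: 14.1
finger_force: 30.4
```

Run:
```python
from h import *
o=get_obs();print(o['time'],o['tcp_rot'],o['contact_force'],o['moment'])
im=snap('scene','s2.png'); cv2.imwrite('pics/c2.png',cv2.resize(im[120:340,80:340],None,fx=3,fy=2.7)[:,:,::-1])
```

```text
8.95 [-3.14157528e+00  9.27072400e-04  1.33784378e-01] [-4.78895817 -0.95278053  1.83038578] [-0.03098849  0.89068608  0.65581056]
```

View pics/c2.png

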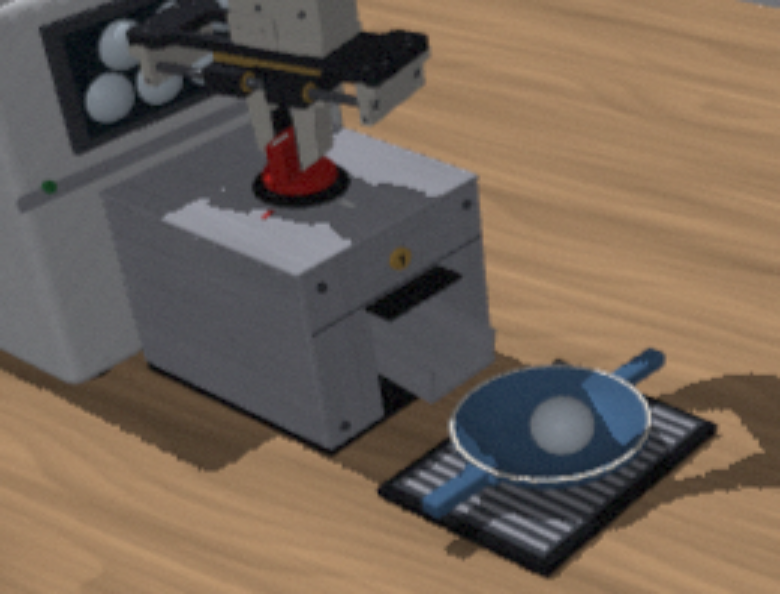

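The ball has rolled into the dish, at about (562,424) in the crop, and the torque rise shows the knob is at its stop. Next I release and rise.

Request:
step_arm --deltas '[0, 0, 0, 2, 14, 0, 0, 0, 0, 91, 0, 0, 0, 0, 91, 0, 0, 0, 0, 91, 0, 0, 0, 0, 91, 0, 0, 0, 0, 91, 0, 0, 0, 0, 91, 0, 0, 0, 0, 91, 0, 0, 0, 0, 91, 0, 0, 0, 0, 91]'

```text
time: 10.25
tool_pos: [556.3, -349.1, 218.6]
tcp_rot: [3.142, -0.0, 0.167]
contact_force: [-0.2, 0.5, -0.1]
grip_width: 90.8
finger_force: 0.0
```

Request:
step_arm --deltas '[0, 0, 5, 0, 91, 0, 0, 12, 0, 91, 0, 0, 18, 0, 91, 0, 5, 18, 0, 91, 0, 20, 12, 0, 91, 0, 25, 5, 0, 80, -5, 25, 0, 0, 70, -10, 25, 0, 0, 60, -10, 20, 0, 0, 50, 0, 5, 0, 0, 50]'

```text
time: 11.5
tool_pos: [530.8, -221.6, 288.9]
tcp_rot: [-3.141, 0.0, 0.17]
contact_force: [-0.2, -0.6, 1.2]
grip_width: 50.7
finger_force: 0.0
```

Run:
```python
from h import *
o=get_obs();print(o['time'],o['tool_pos'],o['tcp_rot'],o['contact_force'],o['joint_positions'])
a=snap('scene','s3.png'); b=snap('top','t3.png')
a=cv2.resize(a[120:340,80:340],None,fx=1.6,fy=1.6);b=cv2.resize(b[130:306,330:530],None,fx=1.9,fy=2); 
H=min(len(a),len(b)); q=np.hstack([a[:H],b[:H]]); cv2.imwrite('pics/c3.png',q[:,:800,::-1]); print(q.shape)
```

```text
11.5 [ 530.8487665  -221.58446172  288.90756949] [-3.14128176e+00  9.74865939e-05  1.69618510e-01] [-0.17950232 -0.6052082   1.178397  ] [-5.28728956e-01  4.08128168e-01  1.30353257e+00  1.77182532e-04
  1.43020647e+00  8.72424024e-01]
(352, 796, 3)
```

View pics/c3.png

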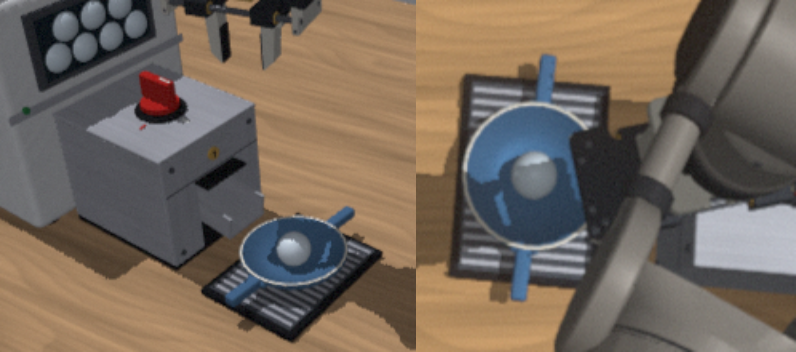

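The knob is back at rest. The dish is where it was, with ear tips at top-image (399.5,158) and (385,279), and the ball is centred at (392.6,218). I'll approach the near ear.

Request:
step_arm --deltas '[-2, 5, 0, -1, 50, -5, 15, -5, -2.7, 50, -7, 18, -15, -3, 50, -7, 18, -25, -3, 50, -7, 18, -25, -3, 50, -6, 16, -25, -3, 50, -4, 12, -20, -3, 50, -1.5, 3, -15, -1, 50, 0, 0, -8, 0, 50, 0, 0, 0, 0, 50]'

```text
time: 12.85
tool_pos: [491.8, -119.4, 150.2]
tcp_rot: [-3.142, 0.001, -0.177]
contact_force: [-0.5, -0.7, -0.2]
grip_width: 50.0
finger_force: 0.0
```

Run:
```python
from h import *
o=get_obs();p=np.array(o['tool_pos']);print(o['time'],p,o['tcp_rot'],np.array([491.4,-116.5,38])-p,np.degrees(-.173-o['tcp_rot'][2]))
```

```text
12.85 [ 491.80806473 -119.38411465  150.16869747] [-3.14155642e+00  7.78009996e-04 -1.76768052e-01] [  -0.40806473    2.88411465 -112.16869747] 0.21589349973139446
```

Request:
step_arm --deltas '[0, 3, -5, 0, 50, 0, 0, -15, 0, 50, 0, 0, -20, 0, 50, 0, 0, -20, 0, 50, 0, 0, -18, 0, 50, 0, 0, -14, 0, 50, 0, 0, -10, 0, 50, 0, 0, -7, 0, 50, 0, 0, -3, 0, 40, 0, 0, 0, 0, 32]'

```text
time: 14.1
tool_pos: [491.9, -116.1, 38.6]
tcp_rot: [3.141, -0.0, -0.176]
contact_force: [0.1, -0.4, -0.4]
grip_width: 35.3
finger_force: 0.0
```

Run:
```python
from h import *
o=get_obs();print(o['time'],o['tool_pos'],o['tcp_rot'],o['contact_force'])
a=snap('scene','s4.png'); cv2.imwrite('pics/c4.png',cv2.resize(a[190:340,170:370],None,fx=4,fy=4)[:,:,::-1])
```

```text
14.1 [ 491.88827708 -116.11828927   38.63420613] [ 3.14145849e+00 -2.15848055e-04 -1.76387718e-01] [ 0.11062057 -0.43826031 -0.3882614 ]
```

View pics/c4.png

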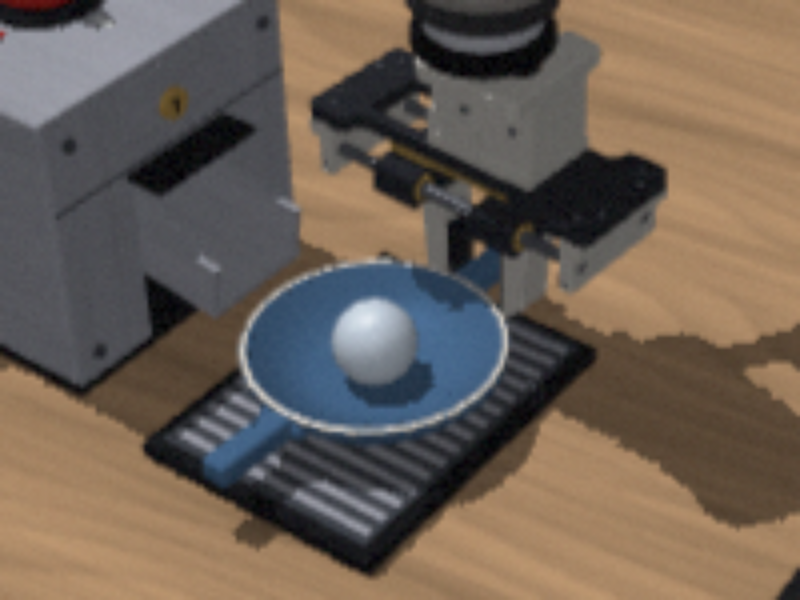

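The near ear, at about (480,270) in the crop, lies midway between the open fingers, and the ball is in the middle of the dish. I'll close gently.

Request:
step_arm --deltas '[0, 0, -0.5, 0, 28, 0, 0, -0.5, 0, 26, 0, 0, 0, 0, 24, 0, 0, 0, 0, 22, 0, 0, 0, 0, 20, 0, 0, 0, 0, 18, 0, 0, 0, 0, 16, 0, 0, 0, 0, 14, 0, 0, 0, 0, 10, 0, 0, 0, 0, 5]'

```text
time: 15.4
tool_pos: [491.7, -116.1, 37.5]
tcp_rot: [3.141, 0.0, -0.176]
contact_force: [-0.5, -1.9, 0.5]
grip_width: 15.6
finger_force: 30.0
```

Request:
step_arm --deltas '[0, 0, 0, 0, 0, 0, 0, 0, 0, 0, 0, 0, 0, 0, 0, 0, 0, 0, 0, 0, 0, 0, 0, 0, 0, 0, 0, 0, 0, 0, 0, 0, 0, 0, 0, 0, 0, 0, 0, 0, 0, 0, 0, 0, 0, 0, 0, 0, 0, 0]'

```text
time: 16.65
tool_pos: [491.8, -116.1, 37.5]
tcp_rot: [3.141, 0.0, -0.176]
contact_force: [-0.4, -1.7, -0.7]
grip_width: 15.7
finger_force: 30.0
```

Request:
step_arm --deltas '[0, 0, 0.5, 0, 0, 0, 0, 1, 0, 0, 0, 0, 1.5, 0, 0, 0, 0, 2, 0, 0, 0, 0, 2, 0, 0, 0, 0, 2, 0, 0, 0, 0, 1.5, 0, 0, 0, 0, 1, 0, 0, 0, 0, 0.5, 0, 0, 0, 0, 0, 0, 0]'

```text
time: 17.9
tool_pos: [491.8, -116.1, 49.6]
tcp_rot: [3.142, 0.0, -0.176]
contact_force: [-0.5, 0.0, -3.7]
grip_width: 15.5
finger_force: 30.0
```

Run:
```python
from h import *
o=get_obs();print(o['time'],o['tool_pos'],o['tcp_rot'],o['grip_width'],o['finger_force'],o['contact_force'],o['moment'])
a=snap('scene','s5.png'); cv2.imwrite('pics/c5.png',cv2.resize(a[190:340,170:370],None,fx=4,fy=4)[:,:,::-1])
```

```text
17.9 [ 491.77011493 -116.09043368   49.55155567] [ 3.14151777e+00  1.85556759e-05 -1.76425728e-01] 15.528605567134612 29.999437630176544 [-0.50395964  0.02788027 -3.6701694 ] [ 0.1205465   0.26445758 -0.03233703]
```

View pics/c5.png

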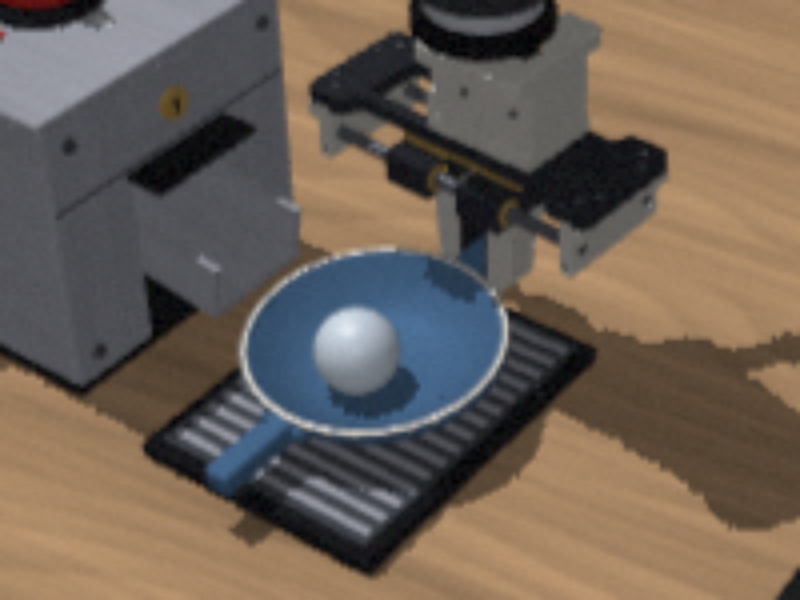

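Request:
step_arm --deltas '[0, 0, 0, 0, 0, 0, 0, 0, 0, 0, 0, 0, 0.5, 0, 0, 0, 0, 1, 0, 0, 0, 0, 1, 0, 0, 0, 0, 1, 0, 0, 0, 0, 0.5, 0, 0, 0, 0, 0, 0, 0, 0, 0, 0, 0, 0, 0, 0, 0, 0, 0]'

```text
time: 19.2
tool_pos: [491.7, -116.1, 53.5]
tcp_rot: [3.142, 0.0, -0.176]
contact_force: [-0.8, -0.3, -3.1]
grip_width: 15.6
finger_force: 30.0
```

```bash
cat >> h.py <<'E'
def blue(im):
    im=im.astype(int); return (im[...,2]>im[...,0]+25)&(im[...,2]>45)
def tip(cam,im,box,dirpx,n=14):
    m=blue(im); k=np.zeros_like(m); k[box[1]:box[3],box[0]:box[2]]=1; m=(m&k).astype(np.uint8)
    nb,l,st,_=cv2.connectedComponentsWithStats(m); m=l==1+st[1:,4].argmax()
    ys,xs=np.nonzero(m); s=xs*dirpx[0]+ys*dirpx[1]; i=np.argsort(-s)[:n]; return np.array([xs[i].mean(),ys[i].mean()])
def tri(uvs):
    A=[];b=[]
    for cam,uv in uvs:
        c=ray(cam,uv,500.);d=ray(cam,uv,0.)-c;d/=np.linalg.norm(d);M=np.eye(3)-np.outer(d,d);A.append(M);b.append(M@c)
    return np.linalg.lstsq(np.vstack(A),np.hstack(b),rcond=None)[0]
E
python3 - <<'E'
from h import *
ld=lambda f:cv2.imread('pics/'+f)[:,:,::-1]
def do(s,t):
    a=tip('scene',s,(180,220,330,335),(-.8,.6)); b=tip('top',t,(340,130,440,300),(.13,-.99)); print(a,b,tri([('scene',a),('top',b)]).round(1))
do(ld('s3.png'),ld('t3.png'))
F=[];
for i in range(8):
    o=get_obs();F.append(np.r_[o['contact_force'],o['moment']]); 
    if i<6: s=capture('scene') 
t=snap('top','t6.png'); s=snap('scene','s6.png'); do(s,t)
do(ld('s5.png'),t)
F=np.array(F);print(F.mean(0).round(3),F.std(0).round(3)); o=get_obs(); print(o['time'],o['tool_pos'],o['grip_width'])
E
```

```text
[234.92857143 285.21428571] [394.14285714 183.35714286] [ 646.1 -146.9   61.3]
[234.64285714 284.21428571] [395.14285714 183.35714286] [ 645.5 -148.2   62.9]
[234.92857143 286.        ] [395.14285714 183.35714286] [ 646.2 -148.2   58.8]
[-1.500e-01 -1.860e-01 -3.346e+00  8.900e-02  3.300e-01  1.000e-03] [0.381 0.304 0.368 0.028 0.023 0.029]
19.6 [ 491.76548542 -116.05886179   53.52463372] 15.71067467025231
```

```bash
sed -i 's/m=(m&k).astype(np.uint8)/m=cv2.morphologyEx((m\&k).astype(np.uint8),cv2.MORPH_CLOSE,np.ones((7,7),np.uint8))/' h.py
python3 - <<'E'
from h import *
ld=lambda f:cv2.imread('pics/'+f)[:,:,::-1]
def do(s,t):
    a=tip('scene',s,(180,220,330,335),(-.8,.6)); b=tip('top',t,(340,130,440,300),(.13,-.99)); print(a,b,tri([('scene',a),('top',b)]).round(1))
do(ld('s3.png'),ld('t3.png'));do(ld('s4.png'),ld('t3.png'));do(ld('s5.png'),ld('t6.png'));do(ld('s6.png'),ld('t6.png'))
a,b=ld('s6.png'),ld('t6.png')
a=cv2.resize(a[220:340,190:340],None,fx=2.8,fy=2.8);b=cv2.resize(b[140:308,340:450],None,fx=2,fy=2);cv2.imwrite('pics/c6.png',np.hstack([a,b])[:,:,::-1])
E
```

```text
[222.57142857 308.07142857] [399.  158.5] [ 695.2 -153.6   38.6]
[222.57142857 308.07142857] [399.  158.5] [ 695.2 -153.6   38.6]
[223.21428571 310.07142857] [399.14285714 159.21428571] [ 694.8 -153.8   33. ]
[223.07142857 308.57142857] [399.14285714 159.21428571] [ 694.2 -153.8   36.4]
```

View pics/c6.png

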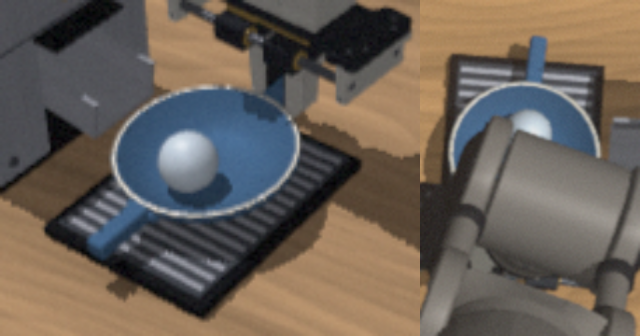

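The view shows the far ear tip at (223,308) in the scene image. The dish hangs about 5° low at its far side and the ball is about 15 mm off centre, which is too marginal. I'll set it back down and regrip closer in to shorten the lever.

Request:
step_arm --deltas '[0, 0, -1, 0, 0, 0, 0, -2, 0, 0, 0, 0, -2.5, 0, 0, 0, 0, -2.5, 0, 0, 0, 0, -2.5, 0, 0, 0, 0, -2, 0, 0, 0, 0, -2, 0, 0, 0, 0, -1, 0, 0, 0, 0, -0.5, 0, 0, 0, 0, 0, 0, 0]'

```text
time: 20.85
tool_pos: [491.8, -116.1, 37.6]
tcp_rot: [3.141, 0.0, -0.176]
contact_force: [-3.5, 1.5, 2.5]
grip_width: 15.6
finger_force: 30.0
```

Run:
```python
from h import *
F=[]
for i in range(4):
    o=get_obs();F.append(np.r_[o['contact_force'],o['moment']]); s=capture('scene') 
print(np.mean(F,0).round(3),o['tool_pos']); t=capture('top')
a=tip('scene',s,(180,220,330,335),(-.8,.6)); b=tip('top',t,(340,130,440,300),(.13,-.99)); print(a,b,tri([('scene',a),('top',b)]).round(1))
```

```text
[-3.182  0.854  2.955  0.092  0.29  -0.021] [ 491.77394469 -116.06521139   37.60530639]
[222.64285714 308.35714286] [399.  158.5] [ 695.3 -153.6   37.9]
```

Request:
step_arm --deltas '[0, 0, 0, 0, 17, 0, 0, 0, 0, 20, 0, 0, 0, 0, 24, 0, 0, 0, 0, 24, 3, -0.5, 0, 0, 24, 3, -0.5, 0, 0, 24, 3, -0.5, 0, 0, 24, 2, -0.4, 0, 0, 24, 0, 0, 0, 0, 24, 0, 0, 0, 0, 24]'

```text
time: 22.35
tool_pos: [502.7, -118.0, 37.5]
tcp_rot: [3.142, 0.0, -0.176]
contact_force: [-0.3, 0.3, -1.3]
grip_width: 24.1
finger_force: 0.0
```

Run:
```python
from h import *
F=[]
for i in range(4):
    o=get_obs();F.append(np.r_[o['contact_force'],o['moment']]); s=capture('scene') 
print(np.mean(F,0).round(3),o['tool_pos']); t=capture('top')
a=tip('scene',s,(180,220,330,335),(-.8,.6)); b=tip('top',t,(340,130,440,300),(.13,-.99)); print(a,b,tri([('scene',a),('top',b)]).round(1))
```

```text
[ 0.019  0.245 -0.217  0.055  0.044 -0.017] [ 502.70131061 -117.96853648   37.53771247]
[222.42857143 308.        ] [399.  158.5] [ 695.2 -153.7   38.7]
```

Request:
step_arm --deltas '[2, -0.3, 0, 0, 24, 0, 0, 0, 0, 24, 0, 0, 0, 0, 20, 0, 0, 0, 0, 17, 0, 0, 0, 0, 14, 0, 0, 0, 0, 8, 0, 0, 0, 0, 0, 0, 0, 0, 0, 0, 0, 0, 0, 0, 0, 0, 0, 0, 0, 0]'

```text
time: 23.85
tool_pos: [504.8, -118.3, 37.5]
tcp_rot: [3.142, 0.0, -0.176]
contact_force: [-1.0, 0.2, -1.1]
grip_width: 15.3
finger_force: 30.1
```

Request:
step_arm --deltas '[0, 0, 0.5, 0, 0, 0, 0, 1, 0, 0, 0, 0, 2, 0, 0, 0, 0, 2.5, 0, 0, 0, 0, 2.5, 0, 0, 0, 0, 2.5, 0, 0, 0, 0, 2, 0, 0, 0, 0, 1.5, 0, 0, 0, 0, 1, 0, 0, 0, 0, 0.5, 0, 0]'

```text
time: 25.1
tool_pos: [504.8, -118.3, 53.6]
tcp_rot: [3.142, -0.0, -0.176]
contact_force: [-0.3, 0.0, -3.6]
grip_width: 15.6
finger_force: 30.4
```

```bash
cat > m.py <<'E'
from h import *
F=[]
for i in range(6):
    o=get_obs();F.append(np.r_[o['contact_force'],o['moment']]); s=capture('scene') 
p=o['tool_pos'];print(o['time'],np.mean(F,0).round(3),p); t=snap('top','tm.png');s=snap('scene','sm.png')
a=tip('scene',s,(180,200,330,335),(-.8,.6)); b=tip('top',t,(340,130,440,300),(.13,-.99)); q=tri([('scene',a),('top',b)]);print(a,b,q.round(1))
L=np.hypot(*(q-p)[:2]);print('tilt',np.degrees(np.arctan((p[2]-37.5-(q[2]-38.6))/L)))
E
python3 m.py
```

```text
25.35 [-1.330e-01  9.500e-02 -3.181e+00  5.600e-02  2.650e-01  1.000e-03] [ 504.73937165 -118.26368674   53.48010534]
[221.07142857 303.5       ] [400.  155.5] [ 697.3 -154.1   52.2]
tilt 0.7010631533452146
```

Tilt is now about 0.7°, so the closer grip holds. I'll lift a bit more and plan a smooth carry.

Request:
step_arm --deltas '[0, 0, 0.5, 0, 0, 0, 0, 1, 0, 0, 0, 0, 2.5, 0, 0, 0, 0, 3.5, 0, 0, 0, 0, 4, 0, 0, 0, 0, 4, 0, 0, 0, 0, 3.5, 0, 0, 0, 0, 2.5, 0, 0, 0, 0, 1, 0, 0, 0, 0, 0, 0, 0]'

```text
time: 26.75
tool_pos: [504.8, -118.3, 76.0]
tcp_rot: [3.142, 0.0, -0.176]
contact_force: [0.5, 0.0, -3.5]
grip_width: 15.8
finger_force: 30.5
```

```bash
python3 m.py
python3 - <<'E'
import numpy as np
N=50;s=np.linspace(0,1,N+1);s=10*s**3-15*s**4+6*s**5
c0=np.array([582.4,-132.7]);c1=np.array([530.5,216.]);a0,a1=-10.5,86.
a=np.radians(a0+(a1-a0)*s);C=c0+np.outer(s,c1-c0);T=C-79*np.c_[np.cos(a),np.sin(a)]
Q=np.c_[T,np.degrees(a)];Q=Q-Q[0];Qr=np.round(Q*[2,2,5])/[2,2,5];D=np.diff(Qr,axis=0)
for k in range(0,N,10): print(', '.join(f'{x:g}, {y:g}, 0, {round(w,1):g}, 0' for x,y,w in D[k:k+10]))
print(Qr[-1])
E
```

```text
27.0 [-0.031 -0.171 -3.663  0.103  0.291  0.012] [ 504.69602629 -118.24969228   75.90606453]
[220.07142857 294.57142857] [401.5        152.57142857] [ 696.7 -154.4   74.7]
tilt 0.6831546421512276
-0, 0, 0, 0, 0, 0, 0, 0, 0, 0, 0, 0.5, 0, 0.2, 0, -0.5, 0.5, 0, 0.2, 0, 0, 1, 0, 0.4, 0, -0.5, 1, 0, 0.6, 0, -0.5, 2, 0, 0.8, 0, -1, 2, 0, 0.8, 0, -0.5, 2.5, 0, 1.2, 0, -1, 3, 0, 1.4, 0
-1, 3.5, 0, 1.6, 0, -1, 4, 0, 1.8, 0, -1.5, 4.5, 0, 2, 0, -1, 5.5, 0, 2.2, 0, -1, 5.5, 0, 2.6, 0, -1, 5.5, 0, 2.6, 0, -1, 6.5, 0, 2.8, 0, -0.5, 7, 0, 3, 0, -0.5, 7, 0, 3.2, 0, -0.5, 7.5, 0, 3.2, 0
0, 8, 0, 3.4, 0, 0, 8, 0, 3.4, 0, 0.5, 9, 0, 3.6, 0, 1, 8.5, 0, 3.6, 0, 1, 9, 0, 3.6, 0, 1, 9.5, 0, 3.6, 0, 1.5, 9, 0, 3.6, 0, 1.5, 9.5, 0, 3.6, 0, 2, 9.5, 0, 3.4, 0, 2, 9.5, 0, 3.4, 0
2, 9.5, 0, 3.4, 0, 2, 9, 0, 3, 0, 2, 9, 0, 3, 0, 2, 9, 0, 3, 0, 2, 8, 0, 2.6, 0, 2, 8, 0, 2.4, 0, 1.5, 7, 0, 2.2, 0, 2, 7, 0, 2.2, 0, 1.5, 6, 0, 1.8, 0, 1, 5, 0, 1.6, 0
1.5, 5, 0, 1.2, 0, 0.5, 4, 0, 1.2, 0, 1, 3, 0, 1, 0, 0.5, 2.5, 0, 0.8, 0, 0.5, 2, 0, 0.4, 0, 0.5, 1.5, 0, 0.4, 0, 0, 1, 0, 0.4, 0, 0, 0.5, 0, 0, 0, 0.5, 0, 0, 0, 0, 0, 0, 0, 0, 0
[ 20.5 255.5  96.4]
```

Request:
step_arm --deltas '[0, 0, 0, 0, 0, 0, 0, 0, 0, 0, 0, 0.5, 0, 0.2, 0, -0.5, 0.5, 0, 0.2, 0, 0, 1, 0, 0.4, 0, -0.5, 1, 0, 0.6, 0, -0.5, 2, 0, 0.8, 0, -1, 2, 0, 0.8, 0, -0.5, 2.5, 0, 1.2, 0, -1, 3, 0, 1.4, 0]'

```text
time: 28.4
tool_pos: [500.7, -105.6, 76.0]
tcp_rot: [3.142, -0.0, -0.077]
contact_force: [-1.5, -0.0, -3.3]
grip_width: 15.6
finger_force: 30.5
```

Request:
step_arm --deltas '[-1, 3.5, 0, 1.6, 0, -1, 4, 0, 1.8, 0, -1.5, 4.5, 0, 2, 0, -1, 5.5, 0, 2.2, 0, -1, 5.5, 0, 2.6, 0, -1, 5.5, 0, 2.6, 0, -1, 6.5, 0, 2.8, 0, -0.5, 7, 0, 3, 0, -0.5, 7, 0, 3.2, 0, -0.5, 7.5, 0, 3.2, 0]'

```text
time: 29.65
tool_pos: [491.8, -48.8, 76.1]
tcp_rot: [3.141, -0.0, 0.361]
contact_force: [0.2, 0.2, -3.9]
grip_width: 15.7
finger_force: 30.5
```

Request:
step_arm --deltas '[0, 8, 0, 3.4, 0, 0, 8, 0, 3.4, 0, 0.5, 9, 0, 3.6, 0, 1, 8.5, 0, 3.6, 0, 1, 9, 0, 3.6, 0, 1, 9.5, 0, 3.6, 0, 1.5, 9, 0, 3.6, 0, 1.5, 9.5, 0, 3.6, 0, 2, 9.5, 0, 3.4, 0, 2, 9.5, 0, 3.4, 0]'

```text
time: 30.9
tool_pos: [502.4, 40.8, 76.1]
tcp_rot: [3.141, -0.0, 0.976]
contact_force: [0.5, 1.0, -3.1]
grip_width: 15.5
finger_force: 30.5
```

Request:
step_arm --deltas '[2, 9.5, 0, 3.4, 0, 2, 9, 0, 3, 0, 2, 9, 0, 3, 0, 2, 9, 0, 3, 0, 2, 8, 0, 2.6, 0, 2, 8, 0, 2.4, 0, 1.5, 7, 0, 2.2, 0, 2, 7, 0, 2.2, 0, 1.5, 6, 0, 1.8, 0, 1, 5, 0, 1.6, 0]'

```text
time: 32.15
tool_pos: [520.4, 118.1, 76.0]
tcp_rot: [3.141, 0.0, 1.414]
contact_force: [-0.6, 0.2, -3.2]
grip_width: 15.1
finger_force: 30.5
```

Request:
step_arm --deltas '[1.5, 5, 0, 1.2, 0, 0.5, 4, 0, 1.2, 0, 1, 3, 0, 1, 0, 0.5, 2.5, 0, 0.8, 0, 0.5, 2, 0, 0.4, 0, 0.5, 1.5, 0, 0.4, 0, 0, 1, 0, 0.4, 0, 0, 0.5, 0, 0, 0, 0.5, 0, 0, 0, 0, 0, 0, 0, 0, 0]'

```text
time: 33.4
tool_pos: [525.4, 137.2, 76.1]
tcp_rot: [3.141, 0.0, 1.506]
contact_force: [0.1, 0.6, -3.1]
grip_width: 15.7
finger_force: 30.5
```

Request:
step_arm --deltas '[0, 0, 0, 0, 0, 0, 0, 0, 0, 0, 0, 0, 0, 0, 0, 0, 0, 0, 0, 0, 0, 0, 0, 0, 0, 0, 0, 0, 0, 0, 0, 0, 0, 0, 0, 0, 0, 0, 0, 0, 0, 0, 0, 0, 0, 0, 0, 0, 0, 0]'

```text
time: 34.65
tool_pos: [525.3, 137.2, 76.0]
tcp_rot: [3.142, 0.0, 1.506]
contact_force: [0.3, -0.7, -2.9]
grip_width: 16.0
finger_force: 30.5
```

Run:
```python
from h import *
o=get_obs();p=np.array(o['tool_pos']);print(o['time'],p,o['tcp_rot'],o['grip_width'],o['contact_force'])
a=snap('scene','s9.png');b=snap('top','t9.png')
cv2.imwrite('pics/c9.png',np.hstack([cv2.resize(a[220:440,300:520],(400,400)),cv2.resize(b[150:350,100:300],(400,400))])[:,:,::-1])
```

```text
34.65 [525.27611095 137.21880788  76.01195113] [3.14154886e+00 3.18878934e-05 1.50613316e+00] 16.023110687886614 [ 0.25831393 -0.72357828 -2.92952097]
```

View pics/c9.png

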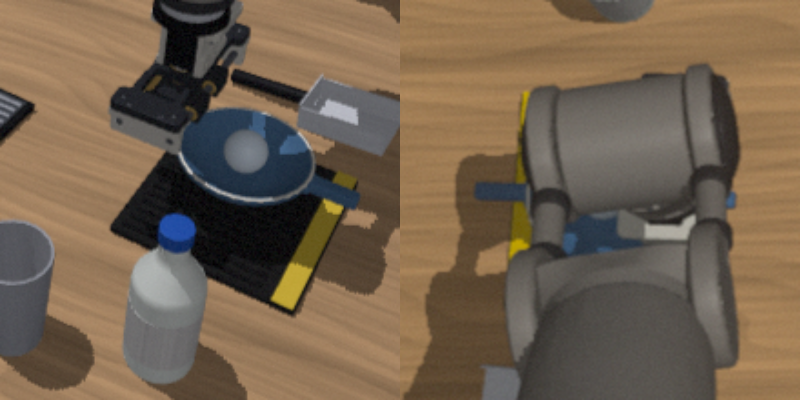

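The dish is over the mat. The free ear tip is at scene (496,329) and top (138.5,245), pointing past the yellow edge, and the ball is central at scene (435,304). One numeric check before handing in.

Run:
```python
from h import *
q=tri([('scene',(496,329)),('top',(139,245))]);print('tip',q.round())
p=np.array([525.3,137.2,76]);d=q-p;print('ang',np.degrees(np.arctan2(d[1],d[0])),'len',np.hypot(*d[:2]))
c=p[:2]+79*d[:2]/np.hypot(*d[:2]);print('centre',c,'ball',ray('scene',(435.3,303.6),83))
```

```text
tip [538. 329.  79.]
ang 86.3208569828212 len 192.03478010350534
centre [530.36935414 216.03718443] ball [530.64372471 214.67996566  83.        ]
```

Level, aligned, and the ball is within 2 mm of centre. Handing in.

```bash
python3 -c "
from plant import *
print(close_job())"
```

```text
the job is handed in; nothing more can be done
None
```

The job is handed in, and no verdict came back: the ball was dispensed and the dish is held level by one ear over the mat, free ear pointing off the yellow edge, ball measured within 2 mm of centre (one regrip needed on the way).

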